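Find and mark the high spot on a base plate with a dial gauge

TASK

The aluminium base plate on the desk has one shallow bulge that you can hardly see. Lift the dial gauge out of its stand and feel lightly over the face of the plate with the gauge's tip, never running the plunger to the end of its travel, until the tip has found the bulge; then put the gauge back upright in its stand and set the small knobbed steel weight down upright on top of the bulge, to show the workshop where to dress it. Leave everything else on the desk where it is.

Things in the scene. Friction and masses are not known exactly. Their poses are not given: they have to be found in the camera images.
- plate: Fixed aluminium base plate lying flat, 160 mm (its x) by 230 mm (its y), 15 mm thick, a 14 mm hole near each corner (centres at x +-66, y +-100 mm). Origin: centre of its underside, on the desk.
- plate_face (a point): Middle of the plate's upper face, 15 mm above its origin, same axes. Somewhere on this flat, level face is one round, flat-topped bulge of the same metal, 2.4 mm high: flat top 28 mm across, running out evenly to nothing at 72 mm across. The bulge's centre lies within 30 mm of this point along x and within 60 mm along y.
- gauge: Loose plunger dial gauge, 0.13 kg, upright in its stand. Origin: centre of the underside of its collar (19 mm across, 7 mm high), which rests on the stand. z up, x the dial's axis. Round case 44 mm across, centre 28 mm above the origin, 24 mm thick along x: grip its flat front and back (x +-12 mm). Cap on top ends at 62 mm. Below the origin: an 8 mm stem 16 mm long, then the plunger.
- gauge_tip (a point): Lowest point of the gauge's ball tip (5.6 mm across, on the 5 mm plunger): 40 mm below the gauge's origin when not pressed; it moves up towards the case as the plunger is pressed.
- plunger (a joint): How far the plunger is pushed in, in m: 0 free, 0.010 at its end stop. Springy: about 0.8 N free to start it and 0.35 N more for each mm.
- stand: Fixed grey-painted steel block, 60 x 60 mm, 50 mm high, with a 14 mm hole straight down through its middle, countersunk at the mouth. Origin: centre of its underside.
- stand_seat (a point): Centre of the hole's mouth on top of the stand, 50 mm above the desk. The gauge's origin lies here when the gauge is in its stand.
- weight: Small loose turned steel weight, about 0.1 kg: a round foot 25 mm across and 9 mm high, tapering to a plain round knob 16 mm across from 13.5 mm up to its top at 36 mm. Origin: centre of its underside; z up. Starts standing on the desk.
- caliper: Bystander: steel slide caliper lying flat, 230 mm long, between the robot and the plate.
- hole_punch: Bystander: office hole punch, 125 x 100 mm, about 100 mm high.
- stamp: Bystander: self-inking stamp, 50 x 75 mm, 128 mm high with a ball handle.
- anchor_bolt: Bystander: steel anchor bolt, 24 mm across, standing on its head, 68 mm high.
- pen_cup: Bystander: round pen cup, 76 mm across, 100 mm high, pens to about 150 mm.
- block_weight: Bystander: rectangular steel weight, 40 x 90 mm, 38 mm high, on the drawing.
- stapler: Bystander: stapler, 35 x 140 mm, about 60 mm high.
- profile_offcut: Bystander: offcut of aluminium window profile standing on end, about 70 x 50 mm, 60 mm high.

How it is judged:
By the outcome, as a careful person would: the job done as asked, in the order asked, and still so for the second after the job is handed in, with the robot touching nothing.
It also fails if it takes over 72 s, if anything falls off the work surface, if the arm or the gripper's body presses on something with over 40 N, if the wrist force passes 120 N, or if a joint passes its speed limit or range.

ROBOT

A 6-joint arm with a two-finger parallel gripper is mounted at the origin on the work surface. World frame = base frame: x ahead of the robot, y to its left, z up, the work surface at z = 0. Lengths are in m, angles in rad, forces in N, time in s.
With the tool pointing down it reaches from about 0.375 to 0.9 m from the base axis. Payload 3.1 kg.
Tool frame: the origin (TCP) lies midway between the tips of the shut fingers; the grasp point (between the pads) lies 19 mm behind it; z points along the fingers, y is the direction in which the jaws open and shut (so a half turn about z gives the same grasp; the last joint's range is limited). The gripper opens to 85 mm and grips with 20 to 120 N. Pads are 22 mm wide; open, the fingers measure 114 mm over their backs; the gripper's body (76 mm by 85 mm) begins 54 mm behind the grasp point. The pads swing forward as they close: fully open they stand 13 mm farther back than shut.
Start: joints at [0.987, 0.527, 1.433, -0, 1.181, -0.178], TCP at [0.247, 0.574, 0.231] pointing down, gripper open.
Joint ranges: [-3.08, 3.08], [-0.75, 2.2], [0.22, 2.44], [-1.43, 4.57], [0, 2.65], [-2.85, 2.85]. Speed limits (rad/s): [2.79, 2.79, 3.14, 3.14, 3.14, 3.14].

INTERFACE

Orientations are given as a unit quaternion [w, x, y, z].
In Python, from station import * gives the robot as it stands. The module is installed in compiled form; this text tells all that it offers.
- The arm moves only by the tool move_arm, never from a script. Its argument "deltas" is a list of rows, each an object of numbers: "jaw": the opening, from 0 (shut) to 1 (fully open); "x", "y", "z": the shift along the tool's x, y, z in cm; "turn": the turn about the tool's z in degrees. In form: [{"jaw": .., "x": .., "y": .., "z": .., "turn": ..}, ...]. A call has exactly 5 rows; each row shifts and turns the commanded pose from where the row before left it, along the tool's axes as they then stand; what a row does not reach is not made up. A row lasts 1/10 s, in which the tool goes at most 50 mm and 8.59 degrees, less where a joint would pass 70% of its speed; a pose out of reach is approached as far as the arm can. A call is refused whole if a number of a shift passes 5 or a number of a turn 8.59, either way. A call with a gripper value outside its range is refused whole. The fingers move at their own pace and stop on an object; "squeeze" is the grip in N (left out, the last holds). Time passes only in rows, so rows that do not move let the fingers close, or fill a call up. It gives the time, the measured TCP pose, the force and the opening at its end, in the units of the state.
- state(): the state, without advancing time (a new reading comes with each control period).
- snapshot(name): name is "scene" or "top" or "wrist"; returns a dict with "img" (420x560x3 uint8, red, green, blue), "mtx" (3x3 intrinsics, pixels), "distortion" ([k1, k2, p1, p2, k3] as OpenCV has them; the pictures are not rectified), "R" (3x3) and "t" (3): a world point X has camera coordinates R X + t. Camera axes: x right, y down, z forward; pixel columns grow to the right and rows downward; lengths in m; the calibration is good to about 2 mm. A picture is of the moment at which its call begins. There is no depth.
- sign_off(): hands the job in, once; it reports no verdict.
The state is a dict: "time_s": time; "joints": joint angles; "qd": joint speeds; "joint_torque": joint torques, N m; "tool_pos": TCP position; "eef_rot": TCP orientation; "wrist_force": force on the tool from outside, world axes, zero at the start; "torque": the same for the moment, N m; "width": finger opening in m.
Only numpy, scipy, OpenCV 4.12 (cv2) and the standard library are available. Lean on these libraries where they do the work, as an engineer would, in place of code of your own. Each camera call takes 0.05 s, during which the arm holds its last target. There are 200 camera calls.

## Working session

There is one attempt and no reset: what is moved stays moved. The work goes in short steps, Python scripts to look and compute and a tool call to move; the robot and the scene stay as the last step left them, time stands still between calls to the robot, and variables do not carry over. Pictures are saved under pics/ and viewed, about 8 in all and at most 12, crops included, and the job is handed in when it is done.

Besides the shell and the picture viewer there is one more tool, called after ">>>" by a JSON object that holds its "name" and its "arguments". move_arm: Moves the arm, as the interface text tells. Its arguments: {"type":"object","properties":{"deltas":{"type":"array","items":{"type":"object","properties":{"jaw":{"type":"number"},"x":{"type":"number"},"y":{"type":"number"},"z":{"type":"number"},"turn":{"type":"number"}}}},"squeeze":{"type":"number"}},"required":["deltas"]}

```bash
mkdir -p pics; cat > h.py <<'E'
import numpy as np,cv2
from station import *
def snap(n,f=None):
    s=snapshot(n)
    if f: cv2.imwrite('pics/'+f+'.png',s['img'][:,:,::-1])
    return s
def ray(s,p,z):
    u=cv2.undistortPoints(np.array([[p]],float),s['mtx'],np.array(s['distortion'],float))[0,0]
    R=np.array(s['R']);t=np.array(s['t']);c=-R.T@t;d=R.T@np.array([u[0],u[1],1.]);return c+d*(z-c[2])/d[2]
def proj(s,X):
    R=np.array(s['R'])
    return cv2.projectPoints(np.array(X,float).reshape(-1,3),cv2.Rodrigues(R)[0],np.array(s['t'],float),s['mtx'],np.array(s['distortion'],float))[0][:,0]
E
python3 - <<'E'
from h import *
a=snap('scene','s1');b=snap('top','t1');w=snap('wrist','w1')
for s in(a,b,w): print(-np.array(s['R']).T@s['t'])
print(state())
E
```

```text
[1.19568092 0.46836784 0.98387207]
[ 0.46447828 -0.03172265  0.95869492]
[0.17005115 0.60605183 0.37085209]
{'time_s': 0.15, 'joints': array([ 9.86505423e-01,  5.28292407e-01,  1.43361365e+00,  1.83369384e-06,
        1.18136977e+00, -1.78525202e-01]), 'qd': array([-0.00165418, -0.00111952, -0.0033674 ,  0.00020424,  0.00067536,
        0.00011709]), 'joint_torque': array([ 7.46549649e-04, -4.42742479e+01, -1.78276867e+01, -2.40314839e-04,
        5.64630100e-03,  2.54705100e-05]), 'tool_pos': array([0.24638402, 0.57379557, 0.23053216]), 'eef_rot': array([-3.14049160e-04,  2.01494158e-01,  9.79489355e-01, -7.80796606e-04]), 'wrist_force': array([0.61059843, 0.48121258, 0.54793509]), 'torque': array([0.00427363, 0.00969144, 0.07482683]), 'width': 0.08517368316128114}
```

View pics/t1.png

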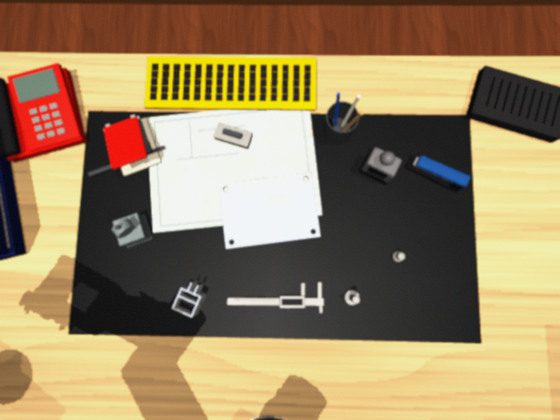

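View pics/s1.png

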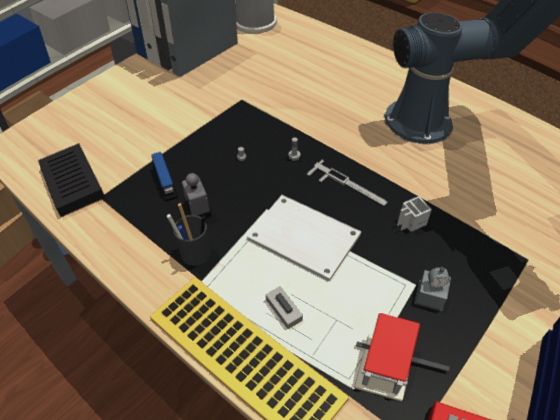

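The top view shows the plate at about (270,211), the stand and gauge at (130,229), the weight at (399,256), the bolt at (352,297) and the stamp at (385,163). Next, zoomed crops for detail.

```bash
python3 - <<'E'
from h import *
import pickle
a=cv2.imread('pics/s1.png');b=cv2.imread('pics/t1.png')
def c(i,x,y,w,h,W,H): return cv2.resize(i[y:y+h,x:x+w],(W,H),interpolation=cv2.INTER_CUBIC)
top=np.hstack([c(b,105,205,50,50,260,260),c(b,380,236,40,40,260,260),c(a,225,140,32,32,260,260)])
bot=np.hstack([c(a,405,250,60,75,248,310),c(b,212,165,120,90,413,310),np.zeros((310,119,3),np.uint8)])
cv2.imwrite('pics/c1.png',np.vstack([top,bot]))
for n in('top',): 
    s=snap(n)
    for z,ps in((.015,[(231,242),(313,232),(225,188),(306,178)]),(.05,[(130,230)]),(.036,[(399,255)])):
        for p in ps: print(p,ray(s,p,z).round(4))
s=snap('scene')
print(ray(s,(435,285),.05),ray(s,(241,157),.0))
E
```

```text
(231, 242) [0.504  0.1057 0.015 ]
(313, 232) [ 0.5316 -0.0929  0.015 ]
(225, 188) [0.6368 0.1252 0.015 ]
(306, 178) [ 0.6649 -0.0747  0.015 ]
(130, 230) [0.5267 0.3399 0.05  ]
(399, 255) [ 0.4796 -0.2928  0.036 ]
[0.53503294 0.34442342 0.05      ] [ 0.47866299 -0.30080902  0.        ]
```

View pics/c1.png

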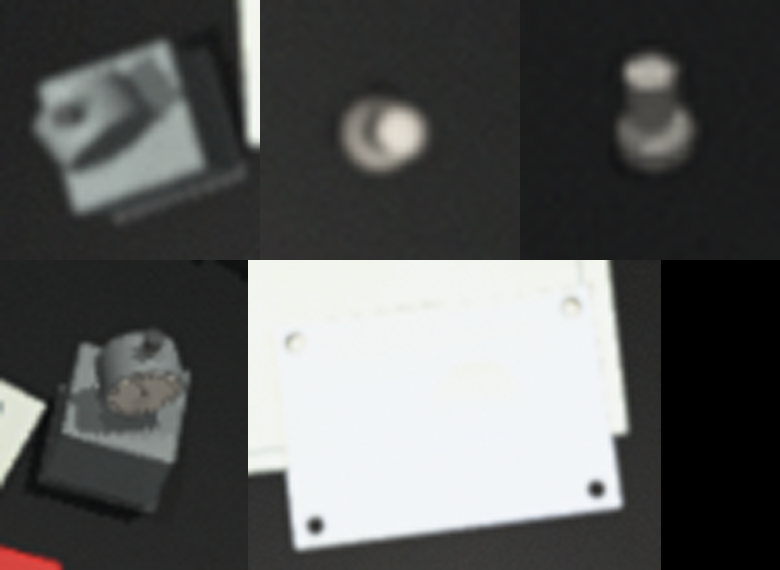

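>>> {"name": "move_arm", "arguments": {"deltas": [{"jaw":1,"x":-4.4,"y":-1.3},{"jaw":1,"x":-4.4,"y":-1.3},{"jaw":1,"x":-4.4,"y":-1.3},{"jaw":1,"x":-4.4,"y":-1.3},{"jaw":1,"x":-4.4,"y":-1.3}]}}

```text
schema error: expected keys jaw, x, y, z, turn
```

>>> {"name": "move_arm", "arguments": {"deltas": [{"jaw":1,"x":-4.4,"y":-1.3},{"jaw":1,"x":-4.4,"y":-1.3},{"jaw":1,"x":-4.4,"y":-1.3},{"jaw":1,"turn":8},{"jaw":1,"turn":8}]}}

```text
schema error: expected keys jaw, x, y, z, turn
```

>>> {"name": "move_arm", "arguments": {"deltas": [{"jaw":1,"turn":8},{"jaw":1,"turn":8},{"jaw":1,"turn":8},{"jaw":1,"turn":8},{"jaw":1}]}}

```text
schema error: expected keys jaw, x, y, z, turn
```

```bash
cat >> h.py <<'E'
from scipy.spatial.transform import Rotation as Ro
def st(p=True):
    s=state();q=s['eef_rot'];R=Ro.from_quat([q[1],q[2],q[3],q[0]]).as_matrix()
    if p: print('t',s['time_s'],'tcp',s['tool_pos'].round(4),'yawY',round(np.degrees(np.arctan2(R[1,1],R[0,1])),2),'F',s['wrist_force'].round(2),'w',round(s['width'],4),'j',np.round(s['joints'],2))
    return s,R
def to(X):
    s,R=st(); d=R.T@(np.array(X)-s['tool_pos'])*100; print('tool delta cm',d.round(2)); return d
E
python3 - <<'E'
from h import *
s,R=st();w=snap('wrist','w2')
# camera pose in tool frame
Rw=np.array(w['R']).T;c=-Rw@w['t'];print((R.T@(c-s['tool_pos'])).round(4));print((R.T@Rw).round(3))
print(proj(w,[[.53,.34,.05],[.53,.34,.112]]))
b=cv2.imread('pics/t1.png')[170:260,212:332].astype(float)
g=cv2.GaussianBlur(b[:,:,0],(0,0),1.2);e=np.clip((g-225)*8,0,255) 
print(b[30:60,30:90].mean((0,1)))
m=np.median(g[15:55,20:90]);e=np.clip(128+(g-m)*25,0,255).astype(np.uint8)
cv2.imwrite('pics/e.png',np.vstack([cv2.resize(e,(400,300)),cv2.resize(cv2.cvtColor(w['img'],cv2.COLOR_RGB2GRAY),(400,300))]))
E
```

```text
t 0.25 tcp [0.2465 0.574  0.2309] yawY 66.75 F [ 0.42  0.28 -0.02] w 0.0854 j [ 0.99  0.53  1.43  0.    1.18 -0.18]
[ 0.0829 -0.0007 -0.1404]
[[ 0.001 -0.947 -0.322]
 [ 1.     0.001 -0.001]
 [ 0.001 -0.322  0.947]]
[[196.18322303 468.01173231]
 [183.78110533 524.05375346]]
[247.15       244.76944444 242.02      ]
```

View pics/e.png

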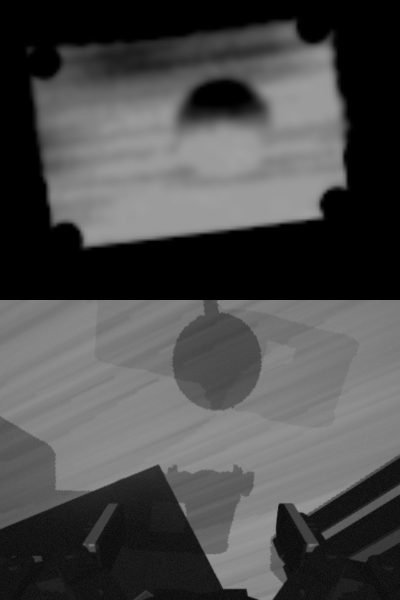

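The moves were refused because every row needs all five keys. The enhanced top crop hints at the bulge at about top pixel (279,208), which I'll check by touch.

>>> {"name": "move_arm", "arguments": {"deltas": [{"jaw":1,"x":-4.4,"y":-1.3,"z":0,"turn":0},{"jaw":1,"x":-4.4,"y":-1.3,"z":0,"turn":0},{"jaw":1,"x":-4.4,"y":-1.3,"z":0,"turn":0},{"jaw":1,"x":-4.4,"y":-1.3,"z":0,"turn":0},{"jaw":1,"x":-4.4,"y":-1.3,"z":0,"turn":0}]}}

```text
time_s: 0.8
tool_pos: [0.4243, 0.4264, 0.2314]
eef_rot: [0.0, 0.201, 0.98, 0.0]
wrist_force: [0.7, 1.2, -0.8]
width: 0.0852
```

>>> {"name": "move_arm", "arguments": {"deltas": [{"jaw":1,"x":-4.4,"y":-1.3,"z":0,"turn":0},{"jaw":1,"x":-4.4,"y":-1.3,"z":0,"turn":0},{"jaw":1,"x":-4.4,"y":-1.3,"z":0,"turn":0},{"jaw":1,"x":0,"y":0,"z":0,"turn":8},{"jaw":1,"x":0,"y":0,"z":0,"turn":8}]}}

```text
time_s: 1.3
tool_pos: [0.5306, 0.3381, 0.231]
eef_rot: [-0.0, 0.34, 0.94, -0.0]
wrist_force: [0.1, 0.5, 0.6]
width: 0.0853
```

>>> {"name": "move_arm", "arguments": {"deltas": [{"jaw":1,"x":0,"y":0,"z":0,"turn":8},{"jaw":1,"x":0,"y":0,"z":0,"turn":8},{"jaw":1,"x":0,"y":0,"z":0,"turn":8},{"jaw":1,"x":0,"y":0,"z":0,"turn":8},{"jaw":1,"x":0,"y":0,"z":0,"turn":0}]}}

```text
time_s: 1.8
tool_pos: [0.529, 0.3397, 0.2312]
eef_rot: [-0.0, 0.582, 0.813, -0.0]
wrist_force: [0.5, 0.1, -0.2]
width: 0.0854
```

```bash
python3 - <<'E'
from h import *
s,R=st();w=snap('wrist','w2')
print(proj(w,[[.53,.34,.05],[.53,.34,.112]]))
E
```

```text
t 1.8 tcp [0.529  0.3397 0.2312] yawY 18.76 F [ 0.5   0.08 -0.16] w 0.0854 j [ 0.39  0.53  1.42 -0.    1.19  0.07]
[[282.86556719 182.99320158]
 [283.19364806 204.12930675]]
```

View pics/w2.png

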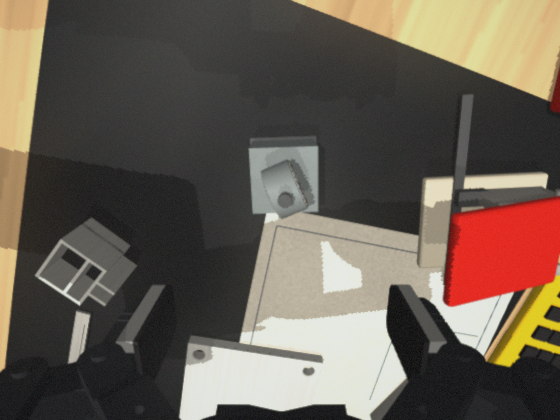

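```bash
python3 - <<'E'
from h import *
w=cv2.imread('pics/w2.png')[130:225,235:335]
cv2.imwrite('pics/c2.png',cv2.resize(w,(600,570),interpolation=cv2.INTER_CUBIC))
E
```

```text
(no output)
```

View pics/c2.png

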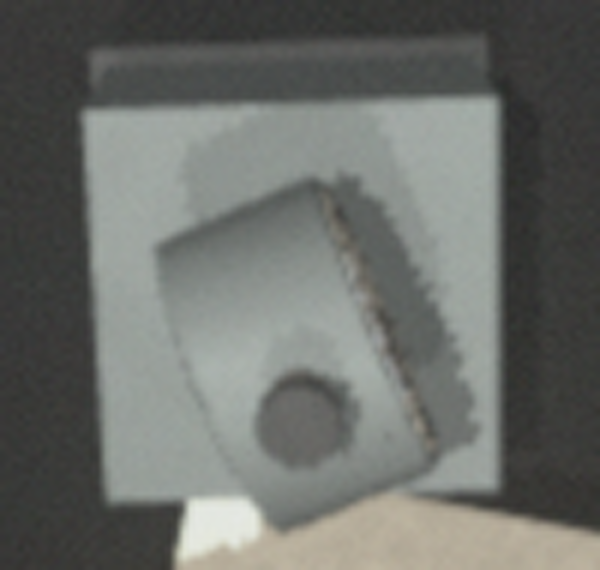

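```bash
python3 - <<'E'
from h import *
w=snap('wrist')
P=lambda x,y,z: ray(w,(235+x/6,130+y/6),z)
c=[P(*p,.05) for p in((83,110),(500,95),(500,490),(105,502))]
print(np.round(c,4),np.mean(c,0).round(4)); print([np.linalg.norm(c[i]-c[i-1]).round(4) for i in range(4)])
print('cap',P(303,420,.112))
q=[P(*p,.078) for p in((158,245),(318,182),(285,530),(438,460))]
print(np.round(q,4),np.mean(q,0)); 
for a,b in((0,1),(2,3)): d=q[b]-q[a];print(np.degrees(np.arctan2(d[1],d[0])),np.linalg.norm(d))
d=q[3]-q[1];print(np.degrees(np.arctan2(d[1],d[0])),np.linalg.norm(d)); d=q[2]-q[0];print(np.degrees(np.arctan2(d[1],d[0])))
# plate & bulge
s=snap('top');h=[ray(s,p,.015) for p in((231,242),(313,232),(225,188),(306,178))];print('plate',np.mean(h,0),'bulge',ray(s,(278.9,208.1),.017))
E
```

```text
[[0.4922 0.3596 0.05  ]
 [0.5481 0.3811 0.05  ]
 [0.5694 0.3251 0.05  ]
 [0.5132 0.3038 0.05  ]] [0.5307 0.3424 0.05  ]
[np.float64(0.0596), np.float64(0.0599), np.float64(0.0598), np.float64(0.0601)]
cap [0.53056397 0.34354142 0.112     ]
[[0.5079 0.3506 0.078 ]
 [0.5254 0.3656 0.078 ]
 [0.5372 0.3179 0.078 ]
 [0.5538 0.3345 0.078 ]] [0.5310896  0.34215496 0.078     ]
40.68978223539662 0.022975872840313168
44.91777045589631 0.023472045956924602
-47.59107829830254 0.042209216051588554
-48.2223897483567
plate [0.58430836 0.0157923  0.015     ] bulge [ 0.58849235 -0.00915379  0.017     ]
```

>>> {"name": "move_arm", "arguments": {"deltas": [{"jaw":1,"x":0,"y":0,"z":2,"turn":-8},{"jaw":1,"x":0,"y":0,"z":3,"turn":-8},{"jaw":1,"x":0,"y":0,"z":3,"turn":-7.5},{"jaw":1,"x":0.1,"y":0.3,"z":3,"turn":0},{"jaw":1,"x":0,"y":0,"z":2.5,"turn":0}]}}

```text
time_s: 2.45
tool_pos: [0.5304, 0.3426, 0.0948]
eef_rot: [-0.0, 0.404, 0.915, -0.0]
wrist_force: [-0.1, 0.1, 0.1]
width: 0.0854
```

>>> {"name": "move_arm", "arguments": {"deltas": [{"jaw":1,"x":0,"y":0,"z":2,"turn":0},{"jaw":1,"x":0,"y":0,"z":1.1,"turn":0},{"jaw":1,"x":0,"y":0,"z":0,"turn":0},{"jaw":1,"x":0,"y":0,"z":0,"turn":0},{"jaw":0.5,"x":0,"y":0,"z":0,"turn":0}]}}

```text
time_s: 2.95
tool_pos: [0.5316, 0.3429, 0.0667]
eef_rot: [0.001, 0.405, 0.915, 0.001]
wrist_force: [-0.5, 0.6, 0.5]
width: 0.073
```

```bash
python3 - <<'E'
from h import *
to([.5308,.3427,.065])
E
```

```text
t 2.95 tcp [0.5316 0.3429 0.0667] yawY 42.27 F [-0.52  0.57  0.53] w 0.073 j [ 0.4   0.75  1.53 -0.    0.86 -0.34]
tool delta cm [ 0.04 -0.08  0.17]
```

Close gently, then record the force baseline.

>>> {"name": "move_arm", "arguments": {"deltas": [{"jaw":0.4,"x":0,"y":-0.1,"z":0,"turn":0},{"jaw":0.3,"x":0,"y":0,"z":0,"turn":0},{"jaw":0.2,"x":0,"y":0,"z":0,"turn":0},{"jaw":0.1,"x":0,"y":0,"z":0,"turn":0},{"jaw":0,"x":0,"y":0,"z":0,"turn":0}], "squeeze": 30}}

```text
time_s: 3.45
tool_pos: [0.5301, 0.3419, 0.0659]
eef_rot: [0.0, 0.405, 0.914, 0.0]
wrist_force: [-0.8, -0.2, 2.7]
width: 0.0236
```

>>> {"name": "move_arm", "arguments": {"deltas": [{"jaw":0,"x":0,"y":0,"z":0,"turn":0},{"jaw":0,"x":0,"y":0,"z":0,"turn":0},{"jaw":0,"x":0,"y":0,"z":0,"turn":0},{"jaw":0,"x":0,"y":0,"z":0,"turn":0},{"jaw":0,"x":0,"y":0,"z":0,"turn":0}]}}

```text
time_s: 3.95
tool_pos: [0.5301, 0.3419, 0.0658]
eef_rot: [0.0, 0.405, 0.914, 0.0]
wrist_force: [-0.4, -0.3, 6.7]
width: 0.0239
```

```bash
python3 - <<'E'
from h import *
st()
E
```

```text
t 3.95 tcp [0.5301 0.3419 0.0658] yawY 42.25 F [-0.37 -0.27  6.65] w 0.0239 j [ 0.4   0.75  1.54 -0.    0.86 -0.34]
```

>>> {"name": "move_arm", "arguments": {"deltas": [{"jaw":0,"x":0,"y":0,"z":-0.5,"turn":0},{"jaw":0,"x":0,"y":0,"z":-1.5,"turn":0},{"jaw":0,"x":0,"y":0,"z":-2,"turn":0},{"jaw":0,"x":0,"y":0,"z":-2,"turn":0},{"jaw":0,"x":0,"y":0,"z":-1,"turn":0}]}}

```text
time_s: 4.45
tool_pos: [0.5307, 0.3422, 0.1376]
eef_rot: [0.001, 0.405, 0.914, 0.001]
wrist_force: [0.1, -0.0, -1.5]
width: 0.0239
```

```bash
cat >> h.py <<'E'
def fz(n=8):
    f=[];p=[]
    for i in range(n):
        snapshot('top');s=state();f.append(s['wrist_force']);p.append(s['tool_pos'])
    print('F',np.mean(f,0).round(2),'sd',np.std(f,0).round(2),'tcp',np.mean(p,0).round(5),'sd',np.std(p,0).round(5))
E
python3 - <<'E'
from h import *
w=snap('wrist','w3')
fz(8);st()
E
```

```text
F [-0.51  0.13 -1.33] sd [0.49 0.54 0.35] tcp [0.5295  0.34167 0.13498] sd [0.00062 0.00029 0.00109]
t 4.9 tcp [0.5293 0.3416 0.1343] yawY 42.25 F [-0.64 -0.54 -1.96] w 0.024 j [ 0.4   0.65  1.5  -0.    0.99 -0.34]
```

View pics/w3.png

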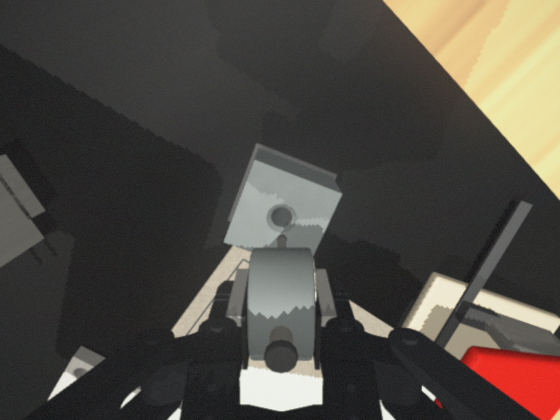

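The picture shows the gauge held upright, with the stand hole at (281,215). Next I carry it to a flat spot on the plate.

>>> {"name": "move_arm", "arguments": {"deltas": [{"jaw":0,"x":-1.6,"y":-1.0,"z":0,"turn":0},{"jaw":0,"x":-3,"y":-1.8,"z":0,"turn":0},{"jaw":0,"x":-3,"y":-1.8,"z":0,"turn":0},{"jaw":0,"x":-3,"y":-1.8,"z":0,"turn":0},{"jaw":0,"x":-3,"y":-1.8,"z":0,"turn":0}]}}

```text
time_s: 5.4
tool_pos: [0.5606, 0.1836, 0.135]
eef_rot: [-0.0, 0.405, 0.914, -0.0]
wrist_force: [0.9, -0.3, -1.9]
width: 0.0235
```

>>> {"name": "move_arm", "arguments": {"deltas": [{"jaw":0,"x":-3,"y":-1.8,"z":0,"turn":0},{"jaw":0,"x":-3,"y":-1.8,"z":0,"turn":0},{"jaw":0,"x":-3,"y":-1.8,"z":0,"turn":0},{"jaw":0,"x":-2,"y":-1.2,"z":1,"turn":0},{"jaw":0,"x":-1.3,"y":-0.9,"z":1,"turn":0}]}}

```text
time_s: 5.9
tool_pos: [0.5883, 0.0415, 0.1151]
eef_rot: [0.001, 0.406, 0.914, -0.0]
wrist_force: [0.6, -0.1, -2.0]
width: 0.0237
```

>>> {"name": "move_arm", "arguments": {"deltas": [{"jaw":0,"x":0,"y":0,"z":1,"turn":0},{"jaw":0,"x":0,"y":0,"z":1,"turn":0},{"jaw":0,"x":0,"y":0,"z":1,"turn":0},{"jaw":0,"x":0,"y":0,"z":0.5,"turn":0},{"jaw":0,"x":0,"y":0,"z":0,"turn":0}]}}

```text
time_s: 6.4
tool_pos: [0.5868, 0.0457, 0.0792]
eef_rot: [-0.001, 0.404, 0.915, -0.0]
wrist_force: [-0.2, -0.5, -1.8]
width: 0.0235
```

```bash
python3 - <<'E'
from h import *
fz(8);to([.588,.045,.068])
E
```

```text
F [-0.25  0.09 -1.37] sd [0.34 0.3  0.32] tcp [0.58799 0.04493 0.08059] sd [0.00025 0.00032 0.00033]
t 6.8 tcp [0.588  0.0445 0.0808] yawY 42.26 F [-0.56 -0.33 -1.37] w 0.0232 j [-0.11  0.69  1.64 -0.    0.81 -0.85]
tool delta cm [0.04 0.03 1.28]
```

>>> {"name": "move_arm", "arguments": {"deltas": [{"jaw":0,"x":0,"y":0,"z":0.5,"turn":0},{"jaw":0,"x":0,"y":0,"z":0.4,"turn":0},{"jaw":0,"x":0,"y":0,"z":0.2,"turn":0},{"jaw":0,"x":0,"y":0,"z":0.2,"turn":0},{"jaw":0,"x":0,"y":0,"z":0,"turn":0}]}}

```text
time_s: 7.3
tool_pos: [0.5877, 0.0445, 0.0671]
eef_rot: [-0.0, 0.405, 0.914, -0.0]
wrist_force: [-0.2, -0.1, 0.1]
width: 0.0238
```

```bash
python3 - <<'E'
from h import *
fz(10)
E
```

```text
F [-0.34 -0.12  0.87] sd [0.38 0.53 0.71] tcp [0.58772 0.0445  0.0674 ] sd [1.e-05 2.e-05 5.e-05]
```

>>> {"name": "move_arm", "arguments": {"deltas": [{"jaw":0,"x":-0.7,"y":-0.64,"z":0,"turn":0},{"jaw":0,"x":-0.7,"y":-0.64,"z":0,"turn":0},{"jaw":0,"x":-0.7,"y":-0.64,"z":0,"turn":0},{"jaw":0,"x":0,"y":0,"z":0,"turn":0},{"jaw":0,"x":0,"y":0,"z":0,"turn":0}]}}

```text
time_s: 8.3
tool_pos: [0.5882, 0.0147, 0.0675]
eef_rot: [0.001, 0.405, 0.914, -0.0]
wrist_force: [0.3, -0.4, 0.5]
width: 0.0234
```

```bash
python3 - <<'E'
from h import *
fz(14)
E
```

```text
F [ 0.38 -0.89  1.03] sd [0.46 0.56 0.58] tcp [0.58793 0.01601 0.0674 ] sd [1.1e-04 3.4e-04 4.0e-05]
```

>>> {"name": "move_arm", "arguments": {"deltas": [{"jaw":0,"x":-0.6,"y":-0.56,"z":0,"turn":0},{"jaw":0,"x":-0.6,"y":-0.56,"z":0,"turn":0},{"jaw":0,"x":-0.65,"y":-0.56,"z":0,"turn":0},{"jaw":0,"x":0,"y":0,"z":0,"turn":0},{"jaw":0,"x":0,"y":0,"z":0,"turn":0}]}}

```text
time_s: 9.5
tool_pos: [0.588, -0.0103, 0.0674]
eef_rot: [0.001, 0.405, 0.914, -0.001]
wrist_force: [-0.7, -1.7, 1.8]
width: 0.0238
```

```bash
python3 - <<'E'
from h import *
fz(14)
E
```

```text
F [ 0.5  -1.46  1.57] sd [0.49 0.45 0.42] tcp [ 0.5879  -0.00906  0.06739] sd [5.0e-05 3.3e-04 3.0e-05]
```

>>> {"name": "move_arm", "arguments": {"deltas": [{"jaw":0,"x":-0.6,"y":-0.56,"z":0,"turn":0},{"jaw":0,"x":-0.6,"y":-0.56,"z":0,"turn":0},{"jaw":0,"x":-0.65,"y":-0.56,"z":0,"turn":0},{"jaw":0,"x":0,"y":0,"z":0,"turn":0},{"jaw":0,"x":0,"y":0,"z":0,"turn":0}]}}

```text
time_s: 10.7
tool_pos: [0.5877, -0.0352, 0.0673]
eef_rot: [0.0, 0.405, 0.914, -0.001]
wrist_force: [-0.2, -1.8, 2.1]
width: 0.0235
```

```bash
python3 - <<'E'
from h import *
fz(14)
E
```

```text
F [ 0.11 -1.71  1.12] sd [0.51 0.47 0.41] tcp [ 0.58787 -0.03404  0.06739] sd [3.0e-05 3.4e-04 3.0e-05]
```

>>> {"name": "move_arm", "arguments": {"deltas": [{"jaw":0,"x":0,"y":0.9,"z":0,"turn":0},{"jaw":0,"x":0.1,"y":0.9,"z":0,"turn":0},{"jaw":0,"x":0,"y":0.9,"z":0,"turn":0},{"jaw":0,"x":0,"y":0.9,"z":0,"turn":0},{"jaw":0,"x":0,"y":0,"z":0,"turn":0}]}}

```text
time_s: 11.9
tool_pos: [0.6152, -0.0073, 0.0673]
eef_rot: [0.001, 0.404, 0.915, 0.001]
wrist_force: [1.2, 1.2, 1.2]
width: 0.0235
```

```bash
python3 - <<'E'
from h import *
fz(18)
E
```

```text
F [1.6  0.8  0.96] sd [0.73 0.67 0.49] tcp [ 0.61424 -0.00896  0.0675 ] sd [3.6e-04 4.7e-04 7.0e-05]
```

>>> {"name": "move_arm", "arguments": {"deltas": [{"jaw":0,"x":0.84,"y":-0.92,"z":0,"turn":0},{"jaw":0,"x":0.84,"y":-0.92,"z":0,"turn":0},{"jaw":0,"x":0.84,"y":-0.92,"z":0,"turn":0},{"jaw":0,"x":0.84,"y":-0.92,"z":0,"turn":0},{"jaw":0,"x":0,"y":0,"z":0,"turn":0}]}}

```text
time_s: 13.3
tool_pos: [0.5602, -0.0083, 0.0668]
eef_rot: [-0.003, 0.405, 0.914, -0.001]
wrist_force: [-3.1, -0.5, 1.8]
width: 0.024
```

```bash
python3 - <<'E'
from h import *
fz(18)
E
```

```text
F [-1.56  0.53  1.05] sd [0.47 0.51 0.49] tcp [ 0.56344 -0.00873  0.06714] sd [0.00083 0.00012 0.00017]
```

Touch agrees with vision: force peaks at (0.588,-0.009) and falls off symmetrically about ±25 mm in both x and y. The gauge can go back.

>>> {"name": "move_arm", "arguments": {"deltas": [{"jaw":0,"x":0,"y":0,"z":-0.5,"turn":0},{"jaw":0,"x":0,"y":0,"z":-1.5,"turn":0},{"jaw":0,"x":0,"y":0,"z":-2,"turn":0},{"jaw":0,"x":0,"y":0,"z":-2,"turn":0},{"jaw":0,"x":1.2,"y":0.9,"z":-1.2,"turn":0}]}}

```text
time_s: 14.7
tool_pos: [0.5647, 0.0048, 0.1412]
eef_rot: [0.003, 0.406, 0.914, 0.0]
wrist_force: [2.0, 0.4, -1.7]
width: 0.0232
```

>>> {"name": "move_arm", "arguments": {"deltas": [{"jaw":0,"x":3,"y":2.25,"z":0,"turn":0},{"jaw":0,"x":3,"y":2.25,"z":0,"turn":0},{"jaw":0,"x":3,"y":2.25,"z":0,"turn":0},{"jaw":0,"x":3,"y":2.25,"z":0,"turn":0},{"jaw":0,"x":3,"y":2.25,"z":0,"turn":0}]}}

```text
time_s: 15.2
tool_pos: [0.5444, 0.1953, 0.1394]
eef_rot: [0.0, 0.405, 0.914, 0.0]
wrist_force: [1.0, 0.1, -1.5]
width: 0.0234
```

>>> {"name": "move_arm", "arguments": {"deltas": [{"jaw":0,"x":3,"y":2.25,"z":0,"turn":0},{"jaw":0,"x":3,"y":2.25,"z":0,"turn":0},{"jaw":0,"x":3,"y":2.25,"z":0,"turn":0},{"jaw":0,"x":2,"y":1.5,"z":0,"turn":0},{"jaw":0,"x":1,"y":0.7,"z":0,"turn":0}]}}

```text
time_s: 15.7
tool_pos: [0.5294, 0.3451, 0.1392]
eef_rot: [0.0, 0.403, 0.915, 0.001]
wrist_force: [0.3, -0.3, -1.5]
width: 0.0233
```

>>> {"name": "move_arm", "arguments": {"deltas": [{"jaw":0,"x":0,"y":0,"z":0,"turn":0},{"jaw":0,"x":0,"y":0,"z":0,"turn":0},{"jaw":0,"x":0,"y":0,"z":0,"turn":0},{"jaw":0,"x":0,"y":0,"z":0,"turn":0},{"jaw":0,"x":0,"y":0,"z":0,"turn":0}]}}

```text
time_s: 16.2
tool_pos: [0.5308, 0.3407, 0.1394]
eef_rot: [-0.0, 0.406, 0.914, -0.0]
wrist_force: [-0.4, 0.5, -2.1]
width: 0.0239
```

```bash
python3 - <<'E'
from h import *
w=snap('wrist','w4');fz(4);to([.5301,.3419,.0658])
a=cv2.imread('pics/w3.png');b=cv2.imread('pics/w4.png');f=lambda i:i[130:400,170:390]
cv2.imwrite('pics/c4.png',np.hstack([f(a),f(b)]))
E
```

```text
F [-0.28  0.35 -1.6 ] sd [0.24 0.38 0.31] tcp [0.53061 0.34133 0.13936] sd [7.0e-05 1.7e-04 1.0e-05]
t 16.45 tcp [0.5305 0.3416 0.1393] yawY 42.23 F [-0.19  0.8  -1.77] w 0.0238 j [ 0.4   0.65  1.5  -0.    1.   -0.34]
tool delta cm [ 0.05 -0.01  7.35]
```

View pics/c4.png

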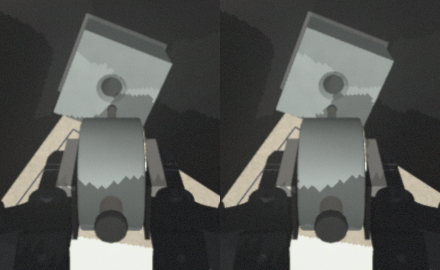

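The gauge sits in the hand exactly as it did at lift-off. Lowering it now.

>>> {"name": "move_arm", "arguments": {"deltas": [{"jaw":0,"x":0.05,"y":0,"z":1,"turn":0},{"jaw":0,"x":0,"y":0,"z":1.2,"turn":0},{"jaw":0,"x":0,"y":0,"z":1,"turn":0},{"jaw":0,"x":0,"y":0,"z":0.8,"turn":0},{"jaw":0,"x":0,"y":0,"z":0.5,"turn":0}]}}

```text
time_s: 16.95
tool_pos: [0.5294, 0.3419, 0.0927]
eef_rot: [-0.001, 0.405, 0.914, -0.001]
wrist_force: [-1.2, -0.4, -1.3]
width: 0.024
```

>>> {"name": "move_arm", "arguments": {"deltas": [{"jaw":0,"x":0,"y":0,"z":0.5,"turn":0},{"jaw":0,"x":0,"y":0,"z":0.8,"turn":0},{"jaw":0,"x":0,"y":0,"z":0.8,"turn":0},{"jaw":0,"x":0,"y":0,"z":0.5,"turn":0},{"jaw":0,"x":0,"y":0,"z":0.2,"turn":0}]}}

```text
time_s: 17.45
tool_pos: [0.5297, 0.3419, 0.0658]
eef_rot: [-0.0, 0.405, 0.914, -0.001]
wrist_force: [-2.2, -1.4, 9.3]
width: 0.0235
```

```bash
python3 - <<'E'
from h import *
fz(4);to([.5301,.3419,.0658])
E
```

```text
F [ 0.02  0.11 -1.43] sd [0.26 0.66 0.27] tcp [0.53011 0.34217 0.06631] sd [0.00025 0.00011 0.00018]
t 17.65 tcp [0.5304 0.3423 0.0665] yawY 42.25 F [-0.18  0.58 -1.89] w 0.0236 j [ 0.4   0.75  1.54  0.    0.86 -0.34]
tool delta cm [-0.01 -0.05  0.07]
```

>>> {"name": "move_arm", "arguments": {"deltas": [{"jaw":0,"x":0,"y":0,"z":0.06,"turn":0},{"jaw":0,"x":0,"y":0,"z":0,"turn":0},{"jaw":0.28,"x":0,"y":0,"z":0,"turn":0},{"jaw":0.35,"x":0,"y":0,"z":0,"turn":0},{"jaw":0.45,"x":0,"y":0,"z":0,"turn":0}]}}

```text
time_s: 18.15
tool_pos: [0.5302, 0.3422, 0.0659]
eef_rot: [0.0, 0.405, 0.914, 0.0]
wrist_force: [0.2, 1.0, -0.4]
width: 0.038
```

>>> {"name": "move_arm", "arguments": {"deltas": [{"jaw":0.6,"x":0,"y":0,"z":0,"turn":0},{"jaw":0.8,"x":0,"y":0,"z":0,"turn":0},{"jaw":1,"x":0,"y":0,"z":-0.5,"turn":0},{"jaw":1,"x":0,"y":0,"z":-1,"turn":0},{"jaw":1,"x":0,"y":0,"z":-1.5,"turn":0}]}}

```text
time_s: 18.65
tool_pos: [0.5297, 0.342, 0.0961]
eef_rot: [-0.0, 0.405, 0.914, -0.0]
wrist_force: [1.2, -0.8, -0.1]
width: 0.0852
```

>>> {"name": "move_arm", "arguments": {"deltas": [{"jaw":1,"x":0,"y":0,"z":-3,"turn":0},{"jaw":1,"x":0,"y":0,"z":-3,"turn":0},{"jaw":1,"x":0,"y":0,"z":-3,"turn":0},{"jaw":1,"x":0,"y":0,"z":-2,"turn":0},{"jaw":1,"x":0,"y":0,"z":0,"turn":0}]}}

```text
time_s: 19.15
tool_pos: [0.5325, 0.3433, 0.211]
eef_rot: [0.003, 0.405, 0.914, 0.004]
wrist_force: [0.8, 0.2, -0.3]
width: 0.0855
```

```bash
python3 - <<'E'
from h import *
w=snap('wrist','w5');a=snap('scene','s5')
to([.479,-.30,.2])
f=cv2.imread('pics/w5.png');g=cv2.imread('pics/s5.png')
cv2.imwrite('pics/c5.png',np.hstack([f[100:300,180:380],cv2.resize(g[255:325,400:470],(200,200))]))
E
```

```text
t 19.25 tcp [0.5301 0.3422 0.2068] yawY 42.25 F [0.56 0.97 0.19] w 0.0853 j [ 0.4   0.56  1.44  0.    1.13 -0.34]
tool delta cm [-44.1  -46.96   0.63]
```

View pics/c5.png

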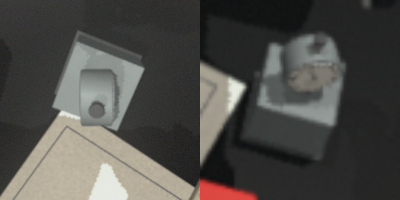

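The gauge is back upright in its stand. Next I move over to the weight.

>>> {"name": "move_arm", "arguments": {"deltas": [{"jaw":1,"x":-2,"y":-2.2,"z":0,"turn":0},{"jaw":1,"x":-2.9,"y":-3.1,"z":0,"turn":0},{"jaw":1,"x":-2.9,"y":-3.1,"z":0,"turn":0},{"jaw":1,"x":-2.9,"y":-3.1,"z":0,"turn":0},{"jaw":1,"x":-2.9,"y":-3.1,"z":0,"turn":0}]}}

```text
time_s: 19.75
tool_pos: [0.5119, 0.1418, 0.2043]
eef_rot: [-0.001, 0.404, 0.915, -0.001]
wrist_force: [0.5, -0.8, 0.4]
width: 0.0856
```

>>> {"name": "move_arm", "arguments": {"deltas": [{"jaw":1,"x":-2.9,"y":-3.1,"z":0,"turn":0},{"jaw":1,"x":-2.9,"y":-3.1,"z":0,"turn":0},{"jaw":1,"x":-2.9,"y":-3.1,"z":0,"turn":0},{"jaw":1,"x":-2.9,"y":-3.1,"z":0,"turn":0},{"jaw":1,"x":-2.9,"y":-3.1,"z":0,"turn":0}]}}

```text
time_s: 20.25
tool_pos: [0.4948, -0.0695, 0.2044]
eef_rot: [-0.002, 0.405, 0.914, -0.0]
wrist_force: [1.6, -0.9, 0.5]
width: 0.0854
```

>>> {"name": "move_arm", "arguments": {"deltas": [{"jaw":1,"x":-2.9,"y":-3.1,"z":0,"turn":0},{"jaw":1,"x":-2.9,"y":-3.1,"z":0,"turn":0},{"jaw":1,"x":-2.9,"y":-3.1,"z":0,"turn":0},{"jaw":1,"x":-2.9,"y":-3.1,"z":0,"turn":0},{"jaw":1,"x":-2.9,"y":-3.1,"z":0,"turn":0}]}}

```text
time_s: 20.75
tool_pos: [0.4776, -0.2807, 0.2042]
eef_rot: [-0.002, 0.405, 0.914, 0.001]
wrist_force: [1.2, -0.4, -0.1]
width: 0.085
```

>>> {"name": "move_arm", "arguments": {"deltas": [{"jaw":1,"x":0,"y":0,"z":1,"turn":0},{"jaw":1,"x":0,"y":0,"z":1,"turn":0},{"jaw":1,"x":0,"y":0,"z":1,"turn":0},{"jaw":1,"x":0,"y":0,"z":1,"turn":0},{"jaw":1,"x":0,"y":0,"z":0,"turn":0}]}}

```text
time_s: 21.25
tool_pos: [0.478, -0.2775, 0.1637]
eef_rot: [-0.002, 0.404, 0.915, 0.001]
wrist_force: [-0.4, 0.4, -0.1]
width: 0.0855
```

```bash
python3 - <<'E'
from h import *
t=snap('top')
print(ray(t,(401.5,256.3),.036),ray(t,(397.8,256.5),.009))
w=snap('wrist','w6');to([.479,-.30,.025])
print(proj(w,[[.479,-.298,.036],[.479,-.298,0]]))
E
```

```text
[ 0.47671688 -0.29854259  0.036     ] [ 0.47643132 -0.29749955  0.009     ]
t 21.35 tcp [ 0.479  -0.2787  0.1653] yawY 42.33 F [ 0.65  0.65 -0.66] w 0.0856 j [-0.73  0.52  1.68  0.    0.95 -1.47]
tool delta cm [-1.59 -1.43 14.03]
[[264.92068574 219.86754624]
 [266.67553891 205.6401986 ]]
```

View pics/w6.png

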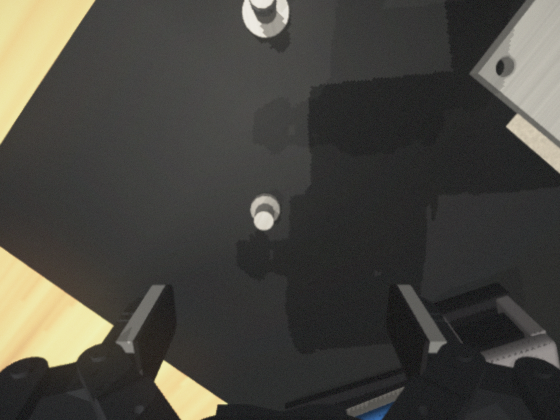

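The knob top shows at about (263.5,219), close to prediction. I'll refine it with a mask.

```bash
python3 - <<'E'
from h import *
w=snap('wrist');g=cv2.cvtColor(w['img'],cv2.COLOR_RGB2GRAY)[180:250,230:300]
for th in(110,200):
    n,l,s,c=cv2.connectedComponentsWithStats((g>th).astype(np.uint8));i=1+np.argmax(s[1:,4]);print(th,s[i],c[i]+[230,180])
    if th==200: p=ray(w,c[i]+[230,180],.036);print(p);to([p[0],p[1],.015])
E
```

```text
110 [ 20  14  30  35 682] [263.98826979 210.62609971]
200 [ 25  31  18  17 242] [263.38429752 218.78099174]
[ 0.47831457 -0.29909458  0.036     ]
t 21.4 tcp [ 0.4793 -0.2791  0.1658] yawY 42.32 F [-0.24 -1.18 -0.79] w 0.0856 j [-0.73  0.52  1.68  0.    0.95 -1.47]
tool delta cm [-1.41 -1.42 15.08]
```

>>> {"name": "move_arm", "arguments": {"deltas": [{"jaw":1,"x":-0.7,"y":-0.7,"z":2,"turn":0},{"jaw":1,"x":-0.7,"y":-0.7,"z":3,"turn":0},{"jaw":1,"x":0,"y":0,"z":3,"turn":0},{"jaw":1,"x":0,"y":0,"z":2.5,"turn":0},{"jaw":1,"x":0,"y":0,"z":1.5,"turn":0}]}}

```text
time_s: 21.9
tool_pos: [0.4778, -0.2991, 0.0445]
eef_rot: [-0.001, 0.405, 0.914, 0.0]
wrist_force: [-0.0, -0.1, -0.2]
width: 0.0851
```

>>> {"name": "move_arm", "arguments": {"deltas": [{"jaw":0.6,"x":0,"y":0,"z":1,"turn":0},{"jaw":0.5,"x":0,"y":0,"z":1,"turn":0},{"jaw":0.5,"x":0,"y":0,"z":1,"turn":0},{"jaw":0.5,"x":0,"y":0,"z":0,"turn":0},{"jaw":0.5,"x":0,"y":0,"z":0,"turn":0}]}}

```text
time_s: 22.4
tool_pos: [0.4782, -0.2997, 0.0159]
eef_rot: [0.0, 0.405, 0.914, -0.0]
wrist_force: [0.3, 0.0, 0.1]
width: 0.0428
```

```bash
python3 - <<'E'
from h import *
to([.4783,-.2991,.015])
w=snap('wrist','w7')
E
```

```text
t 22.4 tcp [ 0.4782 -0.2997  0.0159] yawY 42.25 F [0.31 0.01 0.15] w 0.0428 j [-0.76  0.77  1.73 -0.    0.64 -1.5 ]
tool delta cm [0.04 0.05 0.09]
```

View pics/w7.png

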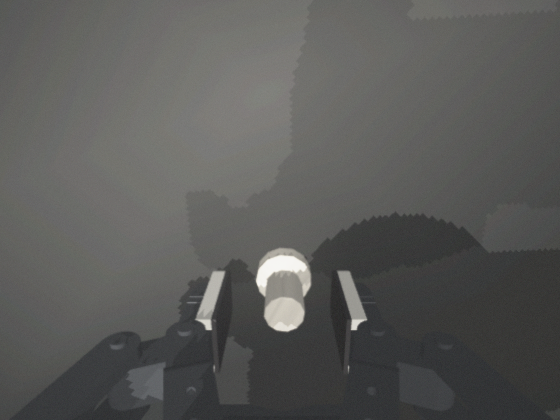

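The weight is centred between the pads at (285,300). Closing on it and lifting.

>>> {"name": "move_arm", "arguments": {"deltas": [{"jaw":0.4,"x":0,"y":0,"z":0,"turn":0},{"jaw":0.3,"x":0,"y":0,"z":0,"turn":0},{"jaw":0.2,"x":0,"y":0,"z":0,"turn":0},{"jaw":0.1,"x":0,"y":0,"z":0,"turn":0},{"jaw":0,"x":0,"y":0,"z":0,"turn":0}], "squeeze": 30}}

```text
time_s: 22.95
tool_pos: [0.4783, -0.2997, 0.0162]
eef_rot: [0.0, 0.405, 0.914, -0.0]
wrist_force: [0.0, -0.4, 4.0]
width: 0.0145
```

>>> {"name": "move_arm", "arguments": {"deltas": [{"jaw":0,"x":0,"y":0,"z":0,"turn":0},{"jaw":0,"x":0,"y":0,"z":0,"turn":0},{"jaw":0,"x":0,"y":0,"z":0,"turn":0},{"jaw":0,"x":0,"y":0,"z":0,"turn":0},{"jaw":0,"x":0,"y":0,"z":0,"turn":0}]}}

```text
time_s: 23.45
tool_pos: [0.4783, -0.2997, 0.0161]
eef_rot: [0.0, 0.405, 0.914, -0.0]
wrist_force: [0.2, 0.7, 5.2]
width: 0.0146
```

```bash
python3 - <<'E'
from h import *
to([.588,-.009,.0324])
E
```

```text
t 23.45 tcp [ 0.4783 -0.2997  0.0161] yawY 42.25 F [0.17 0.68 5.21] w 0.0146 j [-0.76  0.77  1.73  0.    0.64 -1.5 ]
tool delta cm [14.14 27.67 -1.63]
```

>>> {"name": "move_arm", "arguments": {"deltas": [{"jaw":0,"x":0,"y":0,"z":-0.5,"turn":0},{"jaw":0,"x":0,"y":0,"z":-1.5,"turn":0},{"jaw":0,"x":0,"y":0,"z":-2,"turn":0},{"jaw":0,"x":0,"y":0,"z":-2,"turn":0},{"jaw":0,"x":0.9,"y":1.7,"z":0,"turn":0}]}}

```text
time_s: 23.95
tool_pos: [0.4863, -0.2849, 0.0791]
eef_rot: [0.004, 0.406, 0.914, -0.002]
wrist_force: [1.6, 1.0, -0.7]
width: 0.0141
```

>>> {"name": "move_arm", "arguments": {"deltas": [{"jaw":0,"x":1.6,"y":3.1,"z":0,"turn":0},{"jaw":0,"x":1.6,"y":3.1,"z":0,"turn":0},{"jaw":0,"x":1.6,"y":3.1,"z":0,"turn":0},{"jaw":0,"x":1.6,"y":3.1,"z":0,"turn":0},{"jaw":0,"x":1.6,"y":3.1,"z":0,"turn":0}]}}

```text
time_s: 24.45
tool_pos: [0.5458, -0.1168, 0.0765]
eef_rot: [0.0, 0.405, 0.914, -0.0]
wrist_force: [0.9, -0.9, -1.7]
width: 0.0145
```

>>> {"name": "move_arm", "arguments": {"deltas": [{"jaw":0,"x":1.6,"y":3.1,"z":0,"turn":0},{"jaw":0,"x":1.6,"y":3.1,"z":0,"turn":0},{"jaw":0,"x":1.2,"y":2.5,"z":0,"turn":0},{"jaw":0,"x":0.8,"y":1.8,"z":0,"turn":0},{"jaw":0,"x":0,"y":0,"z":0,"turn":0}]}}

```text
time_s: 24.95
tool_pos: [0.5891, -0.0065, 0.0765]
eef_rot: [0.001, 0.403, 0.915, 0.0]
wrist_force: [-0.1, -0.5, -0.7]
width: 0.0151
```

>>> {"name": "move_arm", "arguments": {"deltas": [{"jaw":0,"x":0,"y":0,"z":1,"turn":0},{"jaw":0,"x":0,"y":0,"z":1,"turn":0},{"jaw":0,"x":0,"y":0,"z":1,"turn":0},{"jaw":0,"x":0,"y":0,"z":0,"turn":0},{"jaw":0,"x":0,"y":0,"z":0,"turn":0}]}}

```text
time_s: 25.45
tool_pos: [0.5877, -0.0095, 0.0449]
eef_rot: [-0.001, 0.405, 0.914, -0.0]
wrist_force: [-0.2, -0.1, -0.1]
width: 0.0145
```

```bash
python3 - <<'E'
from h import *
w=snap('wrist','w8');fz(4);to([.588,-.009,.0335])
E
```

```text
F [-0.12 -0.22 -0.92] sd [0.22 0.08 0.45] tcp [ 0.58848 -0.00922  0.04593] sd [7.0e-05 1.0e-04 1.4e-04]
t 25.7 tcp [ 0.5885 -0.0091  0.0461] yawY 42.24 F [-0.05 -0.15 -1.2 ] w 0.0146 j [-0.21  0.74  1.66 -0.    0.74 -0.94]
tool delta cm [ 0.04 -0.03  1.26]
```

>>> {"name": "move_arm", "arguments": {"deltas": [{"jaw":0,"x":0,"y":0,"z":0.5,"turn":0},{"jaw":0,"x":0,"y":0,"z":0.4,"turn":0},{"jaw":0,"x":0,"y":0,"z":0.2,"turn":0},{"jaw":0,"x":0,"y":0,"z":0.1,"turn":0},{"jaw":0,"x":0,"y":0,"z":0,"turn":0}]}}

```text
time_s: 26.2
tool_pos: [0.5882, -0.0089, 0.0337]
eef_rot: [-0.0, 0.405, 0.914, -0.0]
wrist_force: [-0.3, -0.0, -1.0]
width: 0.0148
```

```bash
python3 - <<'E'
from h import *
fz(5);to([.588,-.009,.0335])
E
```

```text
F [ 0.1   0.09 -1.19] sd [0.43 0.27 0.54] tcp [ 0.58835 -0.00894  0.03369] sd [3.e-05 1.e-05 1.e-05]
t 26.45 tcp [ 0.5883 -0.009   0.0337] yawY 42.25 F [-0.42  0.27 -1.38] w 0.0147 j [-0.21  0.76  1.66 -0.    0.72 -0.94]
tool delta cm [ 0.02 -0.03  0.02]
```

No contact yet, so I lower it in small steps.

>>> {"name": "move_arm", "arguments": {"deltas": [{"jaw":0,"x":0,"y":0,"z":0.04,"turn":0},{"jaw":0,"x":0,"y":0,"z":0,"turn":0},{"jaw":0,"x":0,"y":0,"z":0,"turn":0},{"jaw":0,"x":0,"y":0,"z":0,"turn":0},{"jaw":0,"x":0,"y":0,"z":0,"turn":0}]}}

```text
time_s: 26.95
tool_pos: [0.5884, -0.0089, 0.0336]
eef_rot: [0.0, 0.405, 0.914, 0.0]
wrist_force: [-0.8, 0.1, 3.5]
width: 0.0146
```

```bash
python3 - <<'E'
from h import *
fz(5)
E
```

```text
F [-1.31  0.12  4.1 ] sd [0.61 0.29 0.28] tcp [ 0.58837 -0.00895  0.03358] sd [1.e-05 1.e-05 1.e-05]
```

>>> {"name": "move_arm", "arguments": {"deltas": [{"jaw":0,"x":0,"y":0,"z":0.04,"turn":0},{"jaw":0,"x":0,"y":0,"z":0,"turn":0},{"jaw":0,"x":0,"y":0,"z":0,"turn":0},{"jaw":0,"x":0,"y":0,"z":0,"turn":0},{"jaw":0,"x":0,"y":0,"z":0,"turn":0}]}}

```text
time_s: 27.7
tool_pos: [0.5884, -0.009, 0.0335]
eef_rot: [0.0, 0.405, 0.914, 0.0]
wrist_force: [-2.0, -0.2, 7.0]
width: 0.0145
```

```bash
python3 - <<'E'
from h import *
fz(5)
E
```

```text
F [-1.9   0.12  7.4 ] sd [0.64 0.37 0.36] tcp [ 0.58838 -0.00895  0.03354] sd [1.e-05 2.e-05 1.e-05]
```

The weight is seated at the bulge-top height. Releasing it.

>>> {"name": "move_arm", "arguments": {"deltas": [{"jaw":0,"x":0,"y":0,"z":-0.04,"turn":0},{"jaw":0,"x":0,"y":0,"z":0,"turn":0},{"jaw":0.2,"x":0,"y":0,"z":0,"turn":0},{"jaw":0.26,"x":0,"y":0,"z":0,"turn":0},{"jaw":0.35,"x":0,"y":0,"z":0,"turn":0}]}}

```text
time_s: 28.45
tool_pos: [0.5881, -0.0089, 0.0328]
eef_rot: [-0.0, 0.405, 0.914, -0.0]
wrist_force: [0.1, -0.4, -0.9]
width: 0.0301
```

>>> {"name": "move_arm", "arguments": {"deltas": [{"jaw":0.5,"x":0,"y":0,"z":0,"turn":0},{"jaw":0.6,"x":0,"y":0,"z":0,"turn":0},{"jaw":0.6,"x":0,"y":0,"z":-1,"turn":0},{"jaw":0.6,"x":0,"y":0,"z":-2,"turn":0},{"jaw":0.6,"x":0,"y":0,"z":-3,"turn":0}]}}

```text
time_s: 28.95
tool_pos: [0.587, -0.0087, 0.0931]
eef_rot: [-0.002, 0.405, 0.914, -0.0]
wrist_force: [-0.3, 0.0, 0.0]
width: 0.0516
```

>>> {"name": "move_arm", "arguments": {"deltas": [{"jaw":0.6,"x":0,"y":0,"z":-4,"turn":0},{"jaw":0.6,"x":0,"y":0,"z":-4,"turn":0},{"jaw":0.6,"x":0,"y":0,"z":-2,"turn":0},{"jaw":0.6,"x":0,"y":0,"z":0,"turn":0},{"jaw":0.6,"x":0,"y":0,"z":0,"turn":0}]}}

```text
time_s: 29.45
tool_pos: [0.588, -0.0089, 0.1938]
eef_rot: [0.0, 0.405, 0.914, 0.0]
wrist_force: [-1.0, 0.4, -0.4]
width: 0.0515
```

```bash
python3 - <<'E'
from h import *
w=snap('wrist','w9');a=snap('scene','s9');st()
print('expected bulge foot/knob px',proj(w,[[.5884,-.009,.0174],[.5884,-.009,.0534]]),proj(a,[[.5884,-.009,.0174],[.5884,-.009,.0534]]))
f=cv2.imread('pics/w9.png');g=cv2.imread('pics/s9.png')
cv2.imwrite('pics/c9.png',np.hstack([f[60:360,130:430],g[110:410,180:480]]))
E
```

```text
t 29.55 tcp [ 0.5871 -0.0087  0.1921] yawY 42.24 F [ 0.31  0.32 -0.23] w 0.0511 j [-0.21  0.53  1.57 -0.    1.05 -0.94]
expected bulge foot/knob px [[282.00080166 185.00904444]
 [282.10292444 196.67330863]] [[295.98114798 228.15677347]
 [296.24245197 218.78724864]]
```

View pics/c9.png

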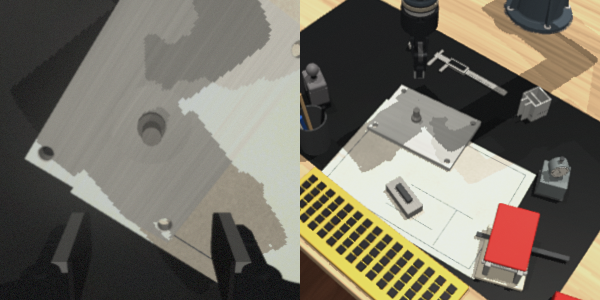

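The weight stands upright at wrist-crop (152,126), where expected, and the gauge is in its stand with everything else undisturbed. Signing off.

```bash
python3 - <<'E'
from h import *
print(sign_off())
E
```

```text
the job is handed in; nothing more can be done
None
```

The job is done and handed in after about 30 s of robot time. The weight stands upright on the bulge and the gauge is back upright in its stand.

- **Finding the bulge:** I lifted the gauge out and felt the plate with the plunger pressed about 3–6 mm of its 10 mm. The bulge's faint shading in the top picture had suggested (0.588, −0.009).
- **Touch readings:** The vertical force was about 1.57 N there, against 0.87 N on the flat. It fell to 0.95–1.1 N about 25 mm away on all four sides. The readings were noisy, about ±0.12 N each.
- **Placing the weight:** It met the plate about 17.4 mm above the desk, which is the height of the bulge's top.
- **Last pictures:** The weight is where I expected it, the gauge is seated, and nothing else in view looks moved.
- **What went wrong:** My first three move calls were refused for missing keys, so nothing moved. The gauge also bounced slightly, with a 9 N reading, as it went back into the stand; I lowered it the last 0.6 mm before letting go.

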